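# Clear the bowl and pop the touch-latch cupboard open

## Task

The bowl of tomatoes stands in front of the small cupboard with the slatted door. Push the bowl sideways along the worktop with the fingers until it stands flat on the worktop with no part of it in front of that cupboard, then press the slatted door in near its free edge so that its push-to-open catch lets go and the door springs ajar. Nothing is to be gripped or lifted; leave the other, plain cupboard shut and everything else where it stands.

Things in the scene. Friction and masses are not known exactly. Their poses are not given: they have to be found in the camera images.
- slatted_cupboard: Small light-wood cupboard fixed on the worktop, its door a frame with horizontal slats; 150 wide (y), 200 high, carcass 110 deep (x). Origin: centre of the carcass's underside. x points into it (away from the robot), y to its hinge side (left). The shut door's front face is at x = -75 mm; it has no handle and opens toward the robot. Which cupboard stands on the left varies.
- plain_cupboard: The second small cupboard: same sizes, axes, origin and kind of catch, but its door is one plain smooth panel. Must stay shut.
- slatted_cupboard_press (a point): Point to press on the outer face of the slatted door, on the flat frame: 30 mm in from the free (right, -y) edge, 28 mm below the door's top edge. Moves with the door, which is 146 wide, 186 high (12 to 198 mm above the worktop), 12 thick, hinged upright at its left (+y) edge.
- slatted_cupboard_door (a joint): Slatted door's angle (rad): 0 shut, positive opening toward the robot, negative pressed in. The catch lets go when the free edge is pressed in about 4 mm (-0.025); stop at -0.052 (7.5 mm). Takes about 3 to 5 N. As the finger draws back a soft spring carries the door to about 0.6 (free edge 85 mm out), where it stays; it does not latch again.
- plain_cupboard_door (a joint): Angle of the plain door (rad), as for the slatted one; 0 shut.
- tomato_bowl: White bowl heaped with tomatoes, loose, 107 across the rim, rim 40 high, 68 with the tomatoes, 0.16 to 0.33 kg. Starts with its centre about 85 mm in front of the slatted door's face, in its swing. Origin: centre of the underside, z up. Free flat worktop from x = 0.38 m; left of y = 0 the sink's raised rim starts at about x = 0.5 m.
- spice_jar: Spice jar with dark cap, 41 across, 105 high, on top of the plain cupboard. Bystander. Origin at the underside.
- mug: Coffee mug, 90 across, 88 high, in front of the sink at the left. Bystander. Origin at the underside.
- pepper_mill: Wooden pepper mill, 58 across, 190 high, at the right. Bystander. Origin at the underside.
- salt_shaker: Salt shaker, 44 across, 90 high, at the right. Bystander. Origin at the underside.
- garlic: Garlic bulb, 60 across, 58 high, at the right. Bystander. Origin at the underside.
- teaspoon: Teaspoon, 130 long, 26 wide, 11 high, lying near the worktop's front edge. Bystander. Origin at the underside.
Mind the look-alikes: they are no part of the job. What is shaped like the tomato_bowl but purple is not meant.

How it is judged:
By the outcome, as a careful person would: the job done as asked, in the order asked, and still so for the second after the job is handed in, with the robot touching nothing.
It also fails if it takes over 48 s, if anything falls off the work surface, if the arm or the gripper's body presses on something with over 40 N, if the wrist force passes 120 N, or if a joint passes its speed limit or range.

## Robot

A 7-joint arm with a two-finger parallel gripper is mounted at the origin on a cart in front of the work surface, level with it; the furniture and walls round the work are solid. World frame = base frame: x ahead of the robot, y to its left, z up, the work surface at z = 0. Lengths are in mm, angles in rad, forces in N, time in s.
With the tool pointing down it reaches from about 400 to 850 mm from the base axis. Payload 10.4 kg.
Tool frame: the origin (TCP) lies on the centre line of the jaws, within the pads' length; the fingertips stand 8 mm ahead of it and the grasp point (between the pads) lies 11 mm behind it; z points along the fingers, y is the direction in which the jaws open and shut (so a half turn about z gives the same grasp; the last joint's range is limited). The gripper opens to 85 mm and grips with 20 to 120 N. Pads are 22 mm wide; open, the fingers measure 114 mm over their backs; the gripper's body (76 mm by 85 mm) begins 54 mm behind the grasp point. The pads swing forward as they close: fully open they stand 13 mm farther back than shut.
Start: joints at [1.245, 0.332, -0.065, 1.46, 0.022, 1.35, -0.088], TCP at [186.392, -596.58, 239.338] pointing down, gripper open.
Joint ranges: [-2.6, 2.6], [-0.5, 2.12], [-1.47, 1.34], [0.16, 2.42], [-1.27, 4.41], [0.06, 2.06], [-2.6, 2.6]. Speed limits (rad/s): [2.22, 2.22, 2.79, 2.79, 3.14, 3.14, 3.14].

## Interface

Orientations are given as a unit quaternion [x, y, z, w].
In Python, from workcell import robot gives the robot as it stands. The module is installed in compiled form; this text tells all that it offers.
- The arm moves only by the shell command python3 -m inch 'ROWS' [FORCE]. ROWS is JSON, a list of rows, each a list of 3 entries, a list of its own where there are three numbers: the shift along the tool's x, y, z in units of 60 mm (1.0 is 60 mm), then the turn about the tool's z in degrees, then the closure, from 0 (fully open) to 1 (shut). A call has 1 to 10 rows; each row is the pose to reach, as a shift and turn from the pose measured when the call began, along the tool's axes at that moment; what a row does not reach only later rows make up. A row lasts 1/8 s, in which the tool goes at most 62.5 mm and 10.7 degrees, less where a joint would pass 70% of its speed; a pose out of reach is approached as far as the arm can. A call with a gripper value outside its range is refused whole. The fingers move at their own pace and stop on an object; FORCE is the grip in N (left out, the last holds). Time passes only in rows, so rows that repeat a pose let the fingers close. It gives the time, the measured TCP pose, the force and the opening at its end, in the units of the state.
- robot.state(): the state, without advancing time (a new reading comes with each control period).
- robot.snapshot(name): name is "side" or "top"; returns (picture, depth): 480x640x3 uint8, red, green, blue; 480x640 float32, mm along the optical axis (not along the pixel's ray), 0 where there is no reading.
- robot.camera_info(name): a dict with "fx", "fy", "cx", "cy" (pixels), "k1" (the pictures are not rectified: a ray, as slopes to the right and down, at radius r is drawn at 1 + k1 r^2 times it, then the intrinsics apply), "R" (3x3) and "t" (3): a world point X has camera coordinates R X + t. Camera axes: x right, y down, z forward; pixel columns grow to the right and rows downward; lengths in mm; the calibration is good to about 2 mm. A picture is of the moment at which its call begins. camera_info takes no time and is no camera call.
- robot.finish_job(): hands the job in, once; it reports no verdict.
The state is a dict: "clock": time; "qpos": joint angles; "joint_velocities": joint speeds; "effort": joint torques, N m; "ee_pos": TCP position; "ee_rot": TCP orientation; "force": force on the tool from outside, world axes, zero at the start; "ft_torque": the same for the moment, N m; "gripper_width": finger opening in mm.
Only numpy, scipy, OpenCV 4.12 (cv2) and the standard library are available. Lean on these libraries where they do the work, as an engineer would, in place of code of your own. Each camera call takes 0.05 s, during which the arm holds its last target. There are 200 camera calls.

## Working session

There is one attempt and no reset: what is moved stays moved. The work goes in short steps, Python scripts to look and compute and a shell command to move; the robot and the scene stay as the last step left them, time stands still between calls to the robot, and variables do not carry over. Pictures are saved under pics/ and viewed, about 8 in all and at most 12, crops included, and the job is handed in when it is done.

```bash
mkdir -p pics
cat > h.py <<'E'
import numpy as np, cv2
from workcell import robot
def snap(n,f):
    p,d=robot.snapshot(n); cv2.imwrite(f'pics/{f}.png',p[:,:,::-1]); np.save(f'pics/{f}.npy',d); return p,d
def pts(n,d):
    c=robot.camera_info(n); K=np.array([[c['fx'],0,c['cx']],[0,c['fy'],c['cy']],[0,0,1.]])
    v,u=np.mgrid[0:480,0:640]
    s=cv2.undistortPoints(np.stack([u,v],-1).reshape(-1,1,2).astype(float),K,np.array([c['k1'],0,0,0.])).reshape(480,640,2)
    X=np.dstack([s*d[...,None],d])
    return (X-np.array(c['t']))@np.array(c['R'])
E
python3 - <<'E'
from h import *
s=robot.state(); print(s)
for n in('top','side'):
    snap(n,n+'0'); c=robot.camera_info(n); print(n,-np.array(c['R']).T@np.array(c['t']),np.round(c['R'],2))
a=[cv2.imread(f'pics/{n}0.png') for n in('top','side')]
cv2.imwrite('pics/both0.png',cv2.resize(np.hstack(a),(800,300)))
E
```

```text
{'clock': 0.0, 'qpos': array([ 1.2453691 ,  0.33284435, -0.06469482,  1.46098052,  0.02160284,
        1.34989828, -0.08850066]), 'joint_velocities': array([ 6.22541077e-04,  7.41040511e-04, -3.72472613e-05,  1.19942714e-03,
       -1.49298116e-03, -6.19879791e-04, -4.59433801e-04]), 'effort': array([-4.04355069e-04, -6.25436425e+01,  4.91074228e-02, -3.91607451e+01,
        1.64131931e-02,  9.96515126e-03,  2.34101293e-05]), 'ee_pos': array([ 186.26445622, -596.20038899,  238.51438347]), 'ee_rot': array([ 9.88557314e-01,  1.50844030e-01, -1.44279633e-04, -7.02793471e-04]), 'force': array([-0.09554007, -0.51630761,  0.00642704]), 'ft_torque': array([-0.0503686 ,  0.02884584, -0.01542546]), 'gripper_width': 85.4051779186034}
top [-189.61349989 -202.8584014  1571.70270802] [[ 0.19 -0.98  0.  ]
 [-0.88 -0.17 -0.44]
 [ 0.44  0.08 -0.9 ]]
side [ 1.82301390e-01 -1.25018740e+03  8.14601218e+02] [[ 0.91 -0.41 -0.01]
 [-0.21 -0.43 -0.88]
 [ 0.36  0.81 -0.47]]
```

View pics/top0.png

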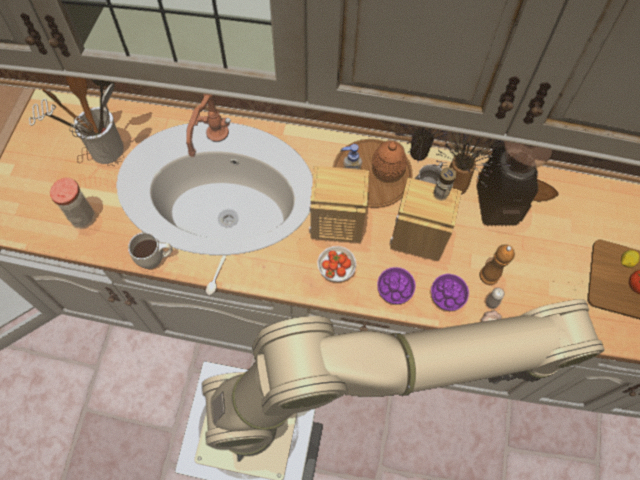

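View pics/side0.png

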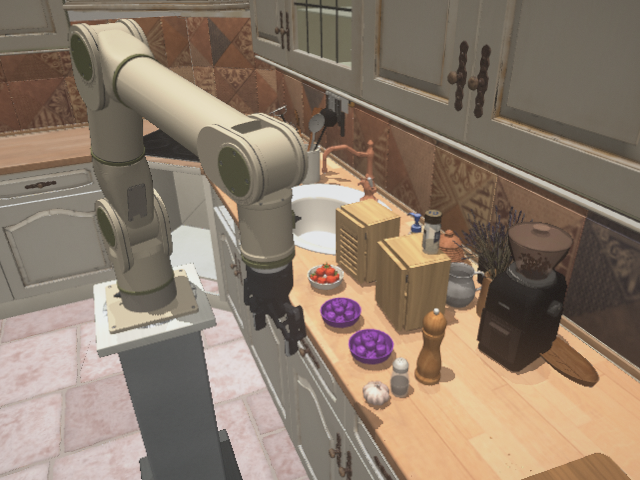

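The top view shows the slatted cupboard at about (340,205) and the white bowl of red tomatoes in front of it at (337,264). The two similar bowls at (396,286) and (450,292) are purple, so they are decoys. Only the white/red one fits, because it also stands in front of the slats. The right side is blocked by a purple bowl, so left looks free. I'll confirm with a crop and measure.

Run:
```python
from h import *
a=cv2.imread('pics/top0.png'); b=cv2.imread('pics/side0.png')
cv2.imwrite('pics/crop0.png',np.hstack([cv2.resize(a[150:320,200:480],(490,298)),cv2.resize(b[190:390,300:480],(268,298))]))
for n,img in(('top',a),('side',b)):
    P=pts(n,np.load(f'pics/{n}0.npy')); d=np.load(f'pics/{n}0.npy')
    hsv=cv2.cvtColor(img,cv2.COLOR_BGR2HSV); z=P[...,2]; ok=d>0
    pur=(hsv[...,0]>125)&(hsv[...,0]<160)&(hsv[...,1]>90)&ok&(z>3)&(z<90)
    k,l,st,c=cv2.connectedComponentsWithStats(pur.astype('uint8'))
    for i in range(1,k):
        if st[i,4]>150: q=P[l==i]; print(n,'purple',np.round(c[i]),q.min(0).round(),q.max(0).round())
    # all objects above worktop
    m=ok&(z>6)&(z<320)&(P[...,0]>360)&(P[...,0]<800)&(abs(P[...,1])<500)
    k,l,st,c=cv2.connectedComponentsWithStats(m.astype('uint8'))
    for i in range(1,k):
        if st[i,4]>40: q=P[l==i]; print(n,np.round(c[i]),st[i,4],np.percentile(q,2,0).round(),np.percentile(q,98,0).round())
    t=ok&(z>150)&(z<250)&(P[...,0]>500)&(P[...,0]<800)&(P[...,1]>-330)&(P[...,1]<200)
    t&=(abs(z-200)<5)
    k,l,st,c=cv2.connectedComponentsWithStats(t.astype('uint8'))
    for i in range(1,k):
        if st[i,4]>150:
            q=P[l==i]; r=cv2.minAreaRect(q[:,:2].astype('float32')); print(n,'topface',np.round(c[i]),r,cv2.boxPoints(r).round().tolist())
```

```text
top purple [396. 285.] [ 393. -366.    6.] [ 499. -266.   70.]
top purple [449. 292.] [ 398. -515.    4.] [ 506. -414.   73.]
top [319. 207.] 16213 [ 397. -435.    7.] [795. 483. 263.]
top [336. 264.] 1077 [ 429. -190.    9.] [526. -94.  62.]
top [216. 273.] 42 [366. 182.   7.] [430. 193.  15.]
top [396. 285.] 1131 [ 398. -364.   11.] [ 496. -268.   63.]
top [447. 291.] 980 [ 403. -498.   10.] [ 503. -417.   63.]
top topface [339. 186.] ((633.6302490234375, -118.82018280029297), (116.58094787597656, 150.17913818359375), 5.360757827758789) [[569.0, -50.0], [583.0, -199.0], [699.0, -188.0], [685.0, -39.0]]
top topface [410. 197.] ((635.6339111328125, -308.6680908203125), (44.33721923828125, 115.52364349365234), 88.54639434814453) [[577.0, -329.0], [693.0, -332.0], [694.0, -288.0], [578.0, -285.0]]
side purple [340. 311.] [ 393. -374.    9.] [ 501. -268.   69.]
side purple [371. 345.] [ 401. -522.    8.] [ 507. -417.   68.]
side [333. 155.] 235 [675. 294. 168.] [798. 311. 259.]
side [395. 260.] 11616 [ 550. -445.    9.] [790. 425. 283.]
side [477. 237.] 96 [ 742. -450.  179.] [ 799. -393.  274.]
side [472. 243.] 97 [ 711. -455.  168.] [ 798. -369.  257.]
side [326. 277.] 747 [ 433. -199.   17.] [530. -98.  62.]
side [483. 295.] 268 [ 785. -478.    9.] [ 799. -438.  132.]
side [341. 312.] 990 [ 398. -370.   17.] [ 497. -272.   63.]
side [369. 344.] 1013 [ 405. -499.   15.] [ 503. -420.   62.]
side topface [368. 213.] ((627.02734375, -126.39794921875), (134.8985595703125, 153.1698455810547), 5.545522689819336) [[552.0, -57.0], [567.0, -209.0], [702.0, -196.0], [687.0, -44.0]]
side topface [403. 239.] ((637.8760375976562, -312.95965576171875), (40.42463684082031, 108.4171371459961), 84.72486877441406) [[582.0, -328.0], [690.0, -338.0], [694.0, -298.0], [586.0, -288.0]]
```

View pics/crop0.png

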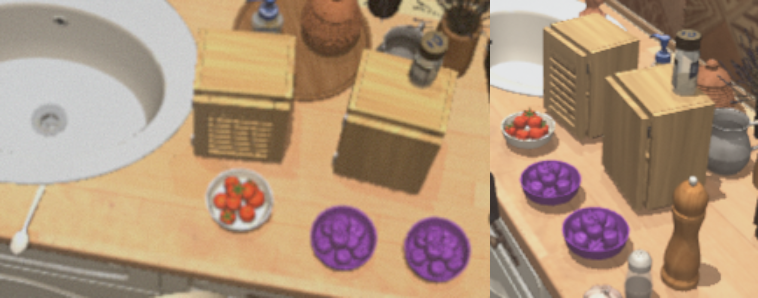

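The crop confirms it: the white bowl with red tomatoes stands in front of the slatted door, and both look-alikes are purple. The cupboard is at about (638,-122) with a yaw of about +5.4°, and the bowl is at about (480,-145). I'll check the sink rim and the free space on the left using the pictures I already have.

```bash
python3 - <<'E'
from h import *
for n in('top','side'):
    P=pts(n,np.load(f'pics/{n}0.npy')); x,y,z=P[...,0],P[...,1],P[...,2]
    for y0 in range(-60,121,20):
        r=[]
        for x0 in range(380,580,15):
            m=(abs(y-y0-10)<10)&(abs(x-x0-7)<8)&(z>-100)&(z<60); r.append(round(float(np.median(z[m])),0) if m.sum()>3 else None)
        print(n,y0,r)
    m=(abs(y+315)<85)&(x>540)&(x<620)&(z>20)&(z<190); 
    for yy in(-380,-350,-320,-290,-260): q=P[m&(abs(y-yy)<10)]; print('plain front',yy,np.percentile(q[:,0],[5,50]).round() if len(q) else None)
    m=(abs(y+125)<80)&(x>540)&(x<620)&(z>160)&(z<194)
    for yy in(-185,-165,-130,-90,-70): q=P[m&(abs(y-yy)<10)]; print('slat frame',yy,np.percentile(q[:,0],[5,50]).round() if len(q) else None)
E
python3 -m inch '[[[0,0,-1],0,0.4],[[0.8,-0.5,-1],-10,0.4],[[1.6,-1,-1],-20,0.4],[[2.5,-1.65,-1],-31,0.4],[[3.4,-2.25,-1],-42,0.4],[[4.3,-2.85,-1],-53,0.4],[[5.2,-3.45,-1],-64,0.4],[[6.0,-4.0,-1],-75,0.4],[[6.66,-4.45,-1],-86,0.4],[[6.66,-4.45,-1],-87,0.4]]'
```

```text
top -60 [-0.0, 1.0, -1.0, -1.0, -1.0, -0.0, 1.0, -1.0, 1.0, -2.0, -1.0, 2.0, -0.0, -0.0]
top -40 [0.0, 0.0, -0.0, -1.0, -2.0, -1.0, 0.0, 0.0, -2.0, -1.0, -1.0, -1.0, -2.0, -1.0]
top -20 [-0.0, 0.0, 1.0, -0.0, -0.0, -1.0, -1.0, -1.0, -0.0, -1.0, -0.0, 0.0, -1.0, 2.0]
top 0 [1.0, 1.0, -0.0, -2.0, -1.0, -2.0, -2.0, 0.0, -1.0, -0.0, 1.0, 2.0, 10.0, 12.0]
top 20 [0.0, 1.0, 1.0, -2.0, -1.0, -0.0, -1.0, -1.0, -1.0, -1.0, 7.0, 11.0, 10.0, 9.0]
top 40 [1.0, 2.0, -0.0, -0.0, -1.0, -1.0, -1.0, -1.0, -1.0, 7.0, 13.0, 11.0, 7.0, 4.0]
top 60 [1.0, 0.0, -1.0, -1.0, -1.0, -0.0, -1.0, -2.0, 8.0, 12.0, 9.0, 7.0, None, None]
top 80 [-2.0, 0.0, 1.0, 2.0, -0.0, -1.0, -0.0, 2.0, 12.0, 10.0, 6.0, 0.0, None, None]
top 100 [1.0, 1.0, 1.0, 0.0, 0.0, -0.0, 0.0, 12.0, 12.0, 8.0, 2.0, None, None, None]
top 120 [0.0, 0.0, 1.0, 0.0, 1.0, -2.0, 9.0, 13.0, 10.0, 4.0, None, None, None, None]
plain front -380 [553. 556.]
plain front -350 [555. 559.]
plain front -320 [558. 561.]
plain front -290 [561. 564.]
plain front -260 None
slat frame -185 [562. 566.]
slat frame -165 [561. 564.]
slat frame -130 [557. 560.]
slat fr
[... 645 characters left out ...]
9.0, 8.0, None, None]
side 80 [None, None, None, None, None, None, -0.0, 6.0, 12.0, 11.0, 8.0, None, None, None]
side 100 [None, None, None, None, None, None, 2.0, 10.0, 14.0, 11.0, None, None, None, None]
side 120 [None, None, None, None, None, None, None, 13.0, 10.0, 7.0, None, None, None, None]
plain front -380 [556. 559.]
plain front -350 [560. 562.]
plain front -320 [563. 564.]
plain front -290 [565. 567.]
plain front -260 None
slat frame -185 [566. 568.]
slat frame -165 [564. 566.]
slat frame -130 [561. 563.]
slat frame -90 [558. 560.]
slat frame -70 [555. 557.]
clock: 1.35
ee_pos: [490.4, -217.3, 298.7]
ee_rot: [0.609, 0.793, 0.001, -0.001]
force: [-0.4, -0.4, 0.4]
gripper_width: 51.4
```

Rim starts beyond x≈515 near y=50, so a bowl centre near (445,12) is clear. The tool x axis now points along the push, so I'll descend behind the bowl.

```bash
python3 -m inch '[[[-0.13,0.1,0.5],0,0.4],[[-0.13,0.1,1.3],0,0.4],[[-0.13,0.1,2.1],0,0.4],[[-0.13,0.1,2.9],0,0.4],[[-0.13,0.1,3.6],0,0.4],[[-0.13,0.1,4.2],0,0.4],[[-0.13,0.1,4.5],0,0.4],[[-0.13,0.1,4.5],0,0.4]]'
python3 - <<'E'
from h import *
p,d=snap('side','side1'); cv2.imwrite('pics/c1.png',cv2.resize(p[150:400,240:490,::-1],(600,600)))
E
```

```text
clock: 2.35
ee_pos: [497.7, -222.2, 28.0]
ee_rot: [0.609, 0.793, 0.001, -0.002]
force: [-0.1, 0.7, -0.6]
gripper_width: 51.3
```

View pics/c1.png

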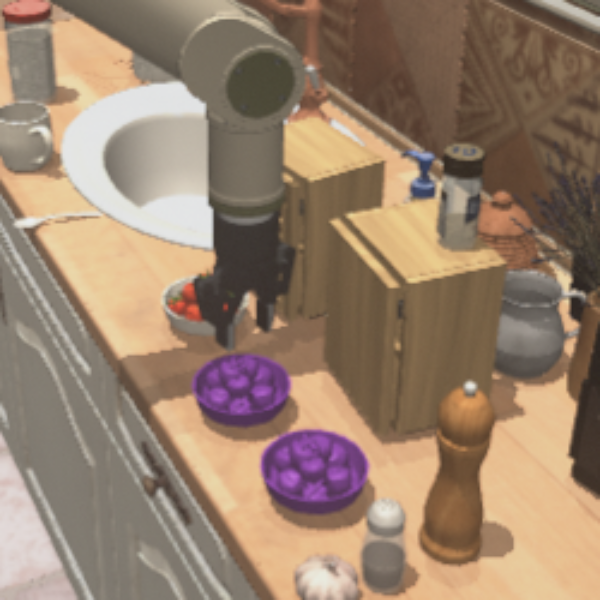

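The side crop shows the fingers at (230,320) behind the bowl at (195,305), clear of the purple bowl at (240,390). I'll push slowly.

```bash
python3 -m inch '[[[0.15,0.02,0],0,0.4],[[0.3,0.03,0],0,0.4],[[0.5,0.04,0],0,0.4],[[0.75,0.05,0],0,0.4],[[1.0,0.06,0],0,0.4],[[1.25,0.07,0],0,0.4],[[1.45,0.08,0],0,0.4],[[1.6,0.08,0],0,0.4],[[1.7,0.08,0],0,0.4],[[1.7,0.08,0],0,0.4]]'
python3 - <<'E'
from h import *
for n in('top','side'):
    p,d=snap(n,n+'2'); P=pts(n,d); hsv=cv2.cvtColor(p,cv2.COLOR_RGB2HSV)
    m=((hsv[...,0]<8)|(hsv[...,0]>172))&(hsv[...,1]>150)&(P[...,2]>25)&(P[...,2]<85)&(P[...,0]>380)&(P[...,0]<540)&(abs(P[...,1]+100)<200)
    q=P[m]; print(n,len(q),(np.percentile(q,3,0)+np.percentile(q,97,0))/2)
a=cv2.imread('pics/top2.png')[200:320,260:420]; cv2.imwrite('pics/c2.png',cv2.resize(a,(640,480)))
E
```

```text
clock: 3.65
ee_pos: [476.5, -122.2, 29.4]
ee_rot: [0.608, 0.794, 0.001, -0.001]
force: [0.6, -0.3, 0.3]
gripper_width: 51.5Traceback (most recent call last):
  File "<stdin>", line 5, in <module>
    return _quantile_unchecked(
        a, q, axis, out, overwrite_input, method, keepdims, weights)
    return _ureduce(a,
                    func=_quantile_ureduce_func,
    ...<5 lines>...
                    overwrite_input=overwrite_input,
                    method=method)
    r = func(a, **kwargs)
    result = _quantile(arr,
                       quantiles=q,
    ...<2 lines>...
                       out=out,
                       weights=wgt)
    slices_having_nans = np.isnan(arr[-1, ...])
                                  ~~~^^^^^^^^^
IndexError: index -1 is out of bounds for axis 0 with size 0
```

```bash
cat >> h.py <<'E'
def bowl(n,f):
    p,d=snap(n,f); P=pts(n,d); hsv=cv2.cvtColor(p,cv2.COLOR_RGB2HSV)
    m=((hsv[...,0]<8)|(hsv[...,0]>172))&(hsv[...,1]>140)&(P[...,2]>25)&(P[...,2]<85)&(P[...,0]>380)&(P[...,0]<540)&(abs(P[...,1]+50)<200)
    q=P[m]; print(n,len(q),((np.percentile(q,3,0)+np.percentile(q,97,0))/2).round() if len(q) else 'hidden')
    return p
E
python3 - <<'E'
from h import *
p=bowl('side','side3')
cv2.imwrite('pics/c3.png',cv2.resize(p[180:340,220:420,::-1],(640,512)))
E
```

```text
side 83 [456. -99.  50.]
```

View pics/c3.png

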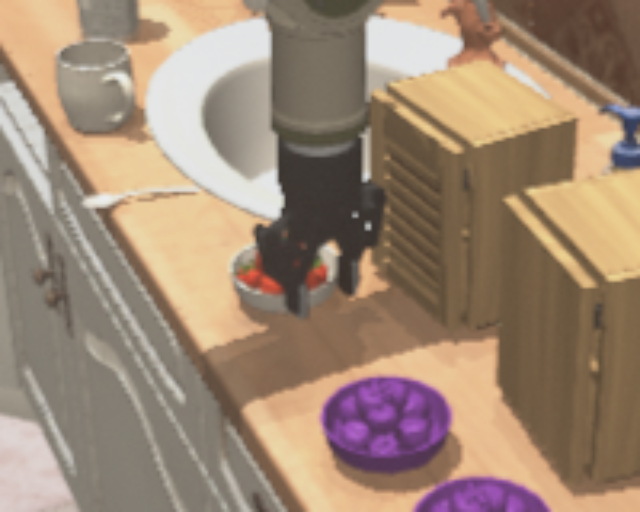

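The crop shows the bowl, seated between the fingers at (285,270), sliding flat in front of the cupboard. Now the rest of the push, then a short backing off.

```bash
python3 -m inch '[[[0.15,0.01,0],0,0.4],[[0.35,0.02,0],0,0.4],[[0.6,0.04,0],0,0.4],[[0.85,0.06,0],0,0.4],[[1.05,0.08,0],0,0.4],[[1.25,0.09,0],0,0.4],[[1.38,0.1,0],0,0.4],[[1.45,0.1,0],0,0.4],[[1.45,0.1,0],0,0.4],[[1.1,0.1,0],0,0.4]]'
python3 -m inch '[[[-0.3,0,0],0,0.4],[[-0.3,0,-0.5],0,0.4],[[-0.3,0,-1.5],0,0.6],[[-0.3,0,-2.5],0,1],[[-0.3,0,-3.2],0,1],[[-0.3,0,-3.6],0,1],[[-0.3,0,-3.6],0,1]]'
python3 - <<'E'
from h import *
p=bowl('side','side4'); bowl('top','top4')
cv2.imwrite('pics/c4.png',cv2.resize(p[150:350,200:450,::-1],(750,600)))
E
```

```text
clock: 5.0
ee_pos: [465.1, -56.5, 29.5]
ee_rot: [0.608, 0.794, 0.001, -0.001]
force: [0.7, 0.7, 0.1]
gripper_width: 51.4
clock: 5.88
ee_pos: [470.9, -75.4, 247.1]
ee_rot: [0.608, 0.794, 0.002, 0.0]
force: [0.1, -0.7, 0.3]
gripper_width: -0.2
side 201 [440.   4.  44.]
top 0 hidden
```

View pics/c4.png

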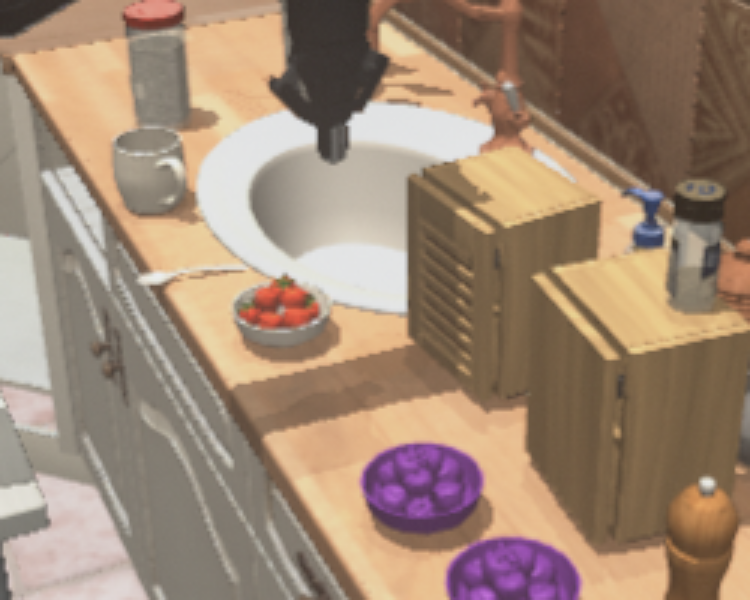

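The crop shows the bowl flat at (282,310), left of the slatted cupboard and short of the sink rim, with nothing else disturbed. Next I'll turn the closed fingers flank-on to the door, above the approach point, and check the bowl's footprint.

```bash
python3 -m inch '[[[-0.2,0.05,0],10,1],[[-0.4,0.1,0],20,1],[[-0.6,0.15,0],30,1],[[-0.8,0.2,0],40,1],[[-1,0.25,0],50,1],[[-1.2,0.3,0],60,1],[[-1.4,0.35,0],70,1],[[-1.6,0.4,0],80,1],[[-1.86,0.43,0],90,1],[[-1.86,0.43,0],99.7,1]]'
python3 - <<'E'
from h import *
p,d=snap('side','side5'); 
for n,f in(('side','side4'),('side','side5')):
    P=pts(n,np.load(f'pics/{f}.npy')); m=(P[...,2]>6)&(P[...,2]<85)&(np.hypot(P[...,0]-443,P[...,1]-8)<68)
    q=P[m]; u=np.array([.9956,.0945]); w=q[:,:2]-np.array([638.5,-122]); v=w@np.array([-.0945,.9956])
    print(len(q),(q.min(0)+q.max(0))/2,'v',np.percentile(v,[0.5,99.5]),'x',np.percentile(q[:,0],[.5,99.5]),'rim z',np.percentile(q[:,2],[1,99]))
print(robot.state()['ee_pos'],robot.state()['qpos'].round(2),robot.state()['ee_rot'].round(4))
E
```

```text
clock: 7.22
ee_pos: [523.1, -177.4, 242.1]
ee_rot: [0.999, 0.044, -0.002, -0.003]
force: [-0.3, -0.4, -0.4]
gripper_width: 0.2
612 [443.55563305  15.83069727  38.94523856] v [101.52610767 209.16058916] x [394.09508086 495.77827669] rim z [14.43196748 63.47050508]
611 [444.16654887  17.35955667  39.45918812] v [101.70863885 210.53865985] x [394.13744655 495.43282885] rim z [14.71300644 63.15667879]
[ 523.06199509 -176.65290356  242.21988953] [ 0.63  0.21 -0.44  1.63  0.09  1.33 -1.31] [ 0.9992  0.0397 -0.0019 -0.0029]
```

The bowl's nearest edge is 26 mm clear of the cupboard side. I'll descend to press height and then creep in.

```bash
python3 -m inch '[[[0,0,0.4],0,1],[[0,0,0.8],0,1],[[0,0,1.13],0,1],[[0.1,0,1.13],0,1],[[0.2,0,1.13],0,1],[[0.3,0,1.13],0,1],[[0.36,0,1.13],0,1],[[0.36,0,1.13],0,1]]'
```

```text
clock: 8.28
ee_pos: [544.6, -174.5, 174.5]
ee_rot: [0.999, 0.04, -0.002, -0.003]
force: [0.1, 0.2, -0.0]
gripper_width: -0.1
```

```bash
python3 -m inch '[[[0.07,0,0],0,1],[[0.12,0,0],0,1],[[0.12,0,0],0,1]]'; python3 -m inch '[[[0.03,0,0],0,1],[[0.06,0,0],0,1],[[0.06,0,0],0,1]]'
```

```text
clock: 8.65
ee_pos: [552.0, -173.8, 174.5]
ee_rot: [0.999, 0.04, -0.002, -0.003]
force: [0.3, 0.1, -0.7]
gripper_width: -0.1
clock: 9.02
ee_pos: [555.4, -173.6, 174.4]
ee_rot: [0.999, 0.04, -0.002, -0.003]
force: [-2.2, -0.1, 1.1]
gripper_width: -0.4
```

Contact is at about x=555, with 2.2 N. The catch should let go about 3 mm in at this point and the stop is at 6 mm, so I'll aim for about 4.

```bash
python3 -m inch '[[[0.03,0,0],0,1],[[0.055,0,0],0,1],[[0.055,0,0],0,1],[[0.055,0,0],0,1]]'
```

```text
clock: 9.52
ee_pos: [558.8, -173.5, 174.4]
ee_rot: [0.999, 0.04, -0.002, -0.003]
force: [-1.8, -1.2, 1.3]
gripper_width: -0.4
```

```bash
python3 -m inch '[[[0.02,0,0],0,1],[[0.02,0,0],0,1]]'; python3 -m inch '[[[-0.1,0,0],0,1],[[-0.3,0,0],0,1],[[-0.6,0,0],0,1],[[-1,0,0],0,1],[[-1.5,0,0],0,1],[[-2.1,0,0],0,1],[[-2.4,0,0],0,1],[[-2.4,0,-0.3],0,1],[[-2.4,0,-1],0,1],[[-2.4,0,-1]
,0,1]]'
python3 - <<'E'
from h import *
p,d=snap('side','side6'); cv2.imwrite('pics/c6.png',cv2.resize(p[150:350,200:450,::-1],(750,600)))
E
```

```text
clock: 9.78
ee_pos: [560.0, -173.5, 174.4]
ee_rot: [0.999, 0.04, -0.002, -0.003]
force: [-3.2, -1.3, 2.0]
gripper_width: -0.2
clock: 11.02
ee_pos: [418.4, -185.7, 238.0]
ee_rot: [0.999, 0.04, 0.001, -0.001]
force: [0.4, 0.6, 0.0]
gripper_width: -0.1
```

View pics/c6.png

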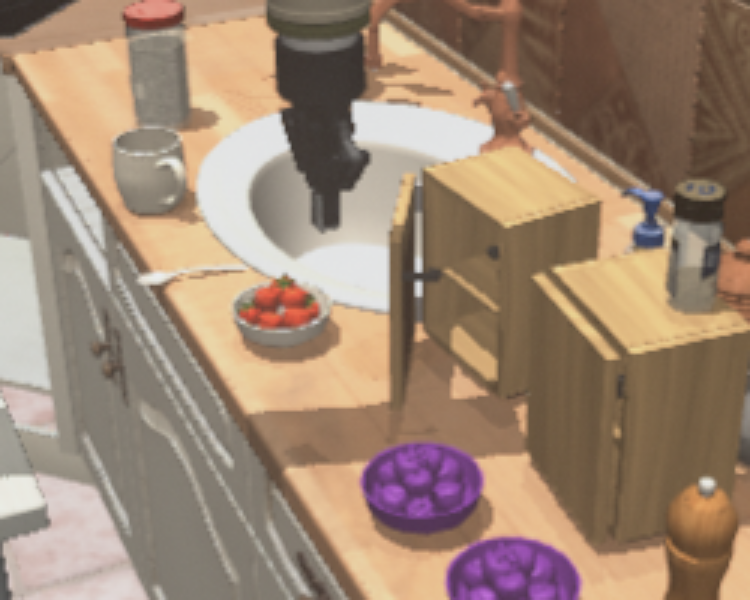

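The slatted door stands ajar at (402,290), the bowl is unmoved at (282,310), and the plain cupboard is shut. I'll let things settle, do a last numeric check and hand in.

```bash
python3 -m inch '[[[0,0,-0.5],0,1],[[0,0,-0.8],0,1],[[0,0,-0.8],0,1],[[0,0,-0.8],0,1],[[0,0,-0.8],0,1],[[0,0,-0.8],0,1]]'
python3 - <<'E'
from h import *
p,d=snap('side','side7'); P=pts('side',d)
m=(P[...,2]>6)&(P[...,2]<85)&(np.hypot(P[...,0]-443,P[...,1]-14)<68); q=P[m]; print('bowl',(q.min(0)+q.max(0))/2)
m=(P[...,2]>90)&(P[...,2]<195)&(P[...,0]>440)&(P[...,0]<560)&(P[...,1]>-200)&(P[...,1]<-40); q=P[m]
print('door free edge x,y',q[q[:,0].argsort()[:10]].mean(0))
for yy in(-380,-350,-320,-290):
    k=(P[...,2]>20)&(P[...,2]<190)&(abs(P[...,1]-yy)<10)&(P[...,0]>520)&(P[...,0]<620); print('plain',yy,np.median(P[k][:,0]))
print('moved px',int((abs(p.astype(int)-cv2.imread('pics/side6.png')[:,:,::-1]).max(2)[230:]>60).sum()))
print(robot.state()['force'],robot.state()['clock']); robot.finish_job()
E
```

```text
clock: 11.82
ee_pos: [417.5, -185.6, 283.6]
ee_rot: [0.999, 0.04, -0.001, -0.002]
force: [0.9, -0.3, 0.0]
gripper_width: -0.0
bowl [444.95582973  17.45127945  40.71982864]
door free edge x,y [ 483.34473731 -178.0521199   139.60247969]
plain -380 558.8409136535531
plain -350 561.5433580292726
plain -320 564.3892846678234
plain -290 567.3491157480607
moved px 32
[ 0.06680689 -0.26927563  0.96197952] 11.875
the job is handed in; nothing more can be done
```

The job is done and handed in at 11.9 s. The tomato bowl is out of the slatted cupboard's way and the slatted door stands ajar.

- **Bowl:** I pushed the white bowl with partly open fingers, left and slightly toward the robot, to about (445, 17). It stands flat, its nearest edge about 26 mm clear of the slatted cupboard's side and its back edge short of the sink rim.
- **Slatted door:** I pressed near its free edge with closed fingers, about 5 mm in at roughly 3 N, then drew back. Its free edge now stands about 85 mm out, as expected.
- **Other items:** The plain door's measured face is unchanged, and the purple bowls and other items look undisturbed in the side view. The gripper is up and touching nothing, with the force reading within noise.
- **Check that failed:** The top camera could not see the bowl after the push, so its final position comes from the side camera alone.

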